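Open the cell holder

ROBOT

A 6-joint arm with a two-finger parallel gripper is mounted at the origin on a cart in front of the work surface, level with it; the furniture and walls round the work are solid. World frame = base frame: x ahead of the robot, y to its left, z up, the work surface at z = 0. Lengths are in m, angles in degrees, forces in N, time in s.
With the tool pointing down it reaches from about 0.3 to 0.85 m from the base axis. Payload 4.2 kg.
Tool frame: the origin (TCP) lies on the centre line of the jaws, within the pads' length; the fingertips stand 19 mm ahead of it and the grasp point (between the pads) is the TCP (r.tips_ahead is the z of the fingertips in the tool frame, in m); z points along the fingers, x is the direction in which the jaws open and shut, and the axes are right-handed (so a half turn about z gives the same grasp; the last joint's range is limited). The gripper opens to 91 mm and grips with 3 to 60 N. Pads are 32 mm wide; open, the fingers measure 118 mm over their backs; the gripper's body (76 mm by 178 mm) begins 60 mm behind the grasp point.
Start: joints at [71.963, 18.312, 89.639, -0, 72.044, -1.146], TCP at [0.167, 0.55, 0.233] pointing down, gripper open.
Joint ranges: [-177.97, 177.97], [-48.28, 115.42], [12.27, 149.76], [-77.06, 257.06], [2.81, 150.46], [-146.56, 146.56]. Speed limits (degrees/s): [147.25, 147.25, 180, 180, 180, 180].

INTERFACE

Orientations are given as [roll, pitch, yaw] about the fixed x, y, z axes, in that order (R = Rz(yaw) Ry(pitch) Rx(roll)).
In Python, from cell import r, vision gives the robot as it stands.
- The arm moves only by the tool arm_command, never from a script. Its argument "steps" is one flat list of numbers, 5 for each row, row after row: the shift along the world's x, y, z in mm, then the turn about the world's z in degrees, then the opening, from -1 (shut) to 1 (fully open). In form: [dx, dy, dz, yaw, grip, dx, dy, dz, yaw, grip, ...]. A call has 1 to 8 rows; each row is the pose to reach, as a shift and turn from the pose commanded when the call began; what a row does not reach only later rows make up. A row lasts 1/8 s, in which the tool goes at most 62.5 mm and 10.7 degrees, less where a joint would pass 70% of its speed; a pose out of reach is approached as far as the arm can. A call with a gripper value outside its range is refused whole. The fingers move at their own pace and stop on an object; "newtons" is the grip in N (left out, the last holds). Time passes only in rows, so rows that repeat a pose let the fingers close. It gives the time, the measured TCP pose, the force and the opening at its end, in the units of the state.
- r.state(): the state, without advancing time (a new reading comes with each control period).
- vision.camera(name): name is "scene" or "top" or "wrist"; returns a dict with "color" (480x640x3 uint8, blue, green, red), "depth" (480x640 float32, m along the optical axis (not along the pixel's ray), 0 where there is no reading), "fx", "fy", "cx", "cy" (pixels), "k1" (the pictures are not rectified: a ray, as slopes to the right and down, at radius r is drawn at 1 + k1 r^2 times it, then the intrinsics apply), "world_to_cam" (4x4, takes a point from world to camera coordinates). Camera axes: x right, y down, z forward; pixel columns grow to the right and rows downward; lengths in m; the calibration is good to about 2 mm. A picture is of the moment at which its call begins.
- r.finish_job(): hands the job in, once; it reports no verdict.
The state is a dict: "time": time; "q": joint angles; "joint_vel": joint speeds; "joint_torque": joint torques, N m; "ee_pos": TCP position; "tool_rot": TCP orientation; "contact_force": force on the tool from outside, world axes, zero at the start; "ft_torque": the same for the moment, N m; "opening": finger opening in m.
Only numpy, scipy, OpenCV 4.12 (cv2) and the standard library are available. Lean on these libraries where they do the work, as an engineer would, in place of code of your own. Each camera call takes 0.05 s, during which the arm holds its last target. There are 200 camera calls.

TASK

Get the wide cell holder ready for loading: press down the release tab at its front so that the lid springs up, then push the lid over until it rests fully open by itself. Only push with the fingers, gripping and lifting nothing; do not shove the holder out of place, and leave the narrow holder shut and the other things where they stand.

Things in the scene. Friction and masses are not known exactly. Their poses are not given: they have to be found in the camera images.
- wide_holder: WIDE cell holder: white, 122 mm wide (y). Loose, on rubber feet, about 1.6 kg. Origin on the desk; x points from tab (front) to hinge (back). Housing x = -105 to +85 mm, 70 mm tall behind x = -35 mm; a 40 mm high deck in front carries the black tab, whose 24 mm wide hook, up to z = 83 mm at x = -46 to -31 mm, holds the lid's edge.
- wide_tab (a joint): Release tab of the wide holder, a spring rocker tipping about a y axis at x = -44, z = 58 mm of the holder. 0 = at rest, 0.32 rad = right down; it frees the lid at 0.2 to 0.25. Pressing the pad's middle takes 3 N at first, 4.5 N at the end; it goes down about 7.5 mm to release, 10.5 mm at most. Springs back when let go.
- wide_pad (a point): Middle of the top of the wide holder's release pad, a black ribbed plate 36 mm (x) by 34 mm (y), 66 mm above the desk at rest, at x = -78 mm of the holder. It moves with the tab.
- wide_lid (a joint): Lid of the wide holder, rad. 0 = shut, latched. Once freed, a spring lifts it to about 0.65 within 1 s, no further. Beyond, it swings freely, lightly damped: left short of upright (1.57) it sinks back to 0.65; past upright it tips over by its own weight in 1 to 3 s and rests on its stop at 1.92, fully open. Lifting its edge takes under 2 N.
- wide_hinge (a point): Middle of the wide lid's hinge axis, which runs along the holder's y at x = +60 mm, 70 mm above the desk.
- wide_edge (a point): Middle of the lower front edge of the wide lid (moves with it), 95 mm from the hinge axis; the lid is a flat plate 11 mm thick (8 mm at the edge), 120 mm wide. Shut: 70 mm above the desk; raised to 0.65: about 127 mm above the desk and 76 mm in front of the hinge.
- narrow_holder: NARROW cell holder: white, 78 mm wide (y). Loose, on rubber feet, about 1.6 kg. Origin on the desk; x points from tab (front) to hinge (back). Housing x = -105 to +85 mm, 70 mm tall behind x = -35 mm; a 40 mm high deck in front carries the black tab, whose 24 mm wide hook, up to z = 83 mm at x = -46 to -31 mm, holds the lid's edge.
- narrow_tab (a joint): Release tab of the narrow holder, a spring rocker tipping about a y axis at x = -44, z = 58 mm of the holder. 0 = at rest, 0.32 rad = right down; it frees the lid at 0.2 to 0.25. Pressing the pad's middle takes 3 N at first, 4.5 N at the end; it goes down about 7.5 mm to release, 10.5 mm at most. Springs back when let go.
- narrow_pad (a point): Middle of the top of the narrow holder's release pad, a black ribbed plate 36 mm (x) by 34 mm (y), 66 mm above the desk at rest, at x = -78 mm of the holder. It moves with the tab.
- narrow_lid (a joint): Lid of the narrow holder, rad. 0 = shut, latched. Once freed, a spring lifts it to about 0.65 within 1 s, no further. Beyond, it swings freely, lightly damped: left short of upright (1.57) it sinks back to 0.65; past upright it tips over by its own weight in 1 to 3 s and rests on its stop at 1.92, fully open. Lifting its edge takes under 2 N.
- narrow_hinge (a point): Middle of the narrow lid's hinge axis, which runs along the holder's y at x = +60 mm, 70 mm above the desk.
- narrow_edge (a point): Middle of the lower front edge of the narrow lid (moves with it), 95 mm from the hinge axis; the lid is a flat plate 11 mm thick (8 mm at the edge), 76 mm wide. Shut: 70 mm above the desk; raised to 0.65: about 127 mm above the desk and 76 mm in front of the hinge.
- wide_cover: Raised top panel of the wide holder's lid, 86 x 112 x 3 mm, set back 5 mm from the lid's front edge; fixed to the lid. Origin on the hinge axis; lid shut: axes as the holder's.
- wide_liner: Underside of the wide holder's lid, a plate 95 x 120 x 4 mm, fixed to the lid. Origin on the hinge axis; lid shut: axes as the holder's.
- bung: Bystander, to be left alone: black rubber bung, 31 mm wide, 26 mm tall. Origin at the centre of its underside, z up.
- dropper: Bystander, to be left alone: small brown dropper bottle with a red teat, 30 mm wide, 81 mm tall. Origin at the centre of its underside, z up.
- weight: Bystander, to be left alone: small brass balance weight, 27 mm wide, 34 mm tall. Origin at the centre of its underside, z up.
- jar: Bystander, to be left alone: white jar with a black lid, 58 mm wide, 71 mm tall. Origin at the centre of its underside, z up.
- case: Bystander, to be left alone: black upright cuvette case, 31 x 31 x 81 mm. Origin at the centre of its underside, z up.
- dish: Bystander, to be left alone: petri dish, 60 mm wide, 15 mm tall. Origin at the centre of its underside, z up.
There are look-alikes about, which are no part of the job. Leave any pink look-alike of the narrow_holder alone.

How it is judged (in metres and radians):
On the way, in this order (a step that is already met when the one before it is completed fails the run):
1. the wide holder's release tab is pressed down (value of joint wide_tab above 0.12 rad).
2. the lid of the wide holder has sprung up (value of joint wide_lid between 0.5 and 1.2 rad), for 0.1 s.
At the end, for the whole second after the job is handed in: the wide holder's lid rests past 1.8 rad (stop at 1.92), at rest; the wide holder stands flat and within 30 mm of where it was; the narrow holder is shut and within 30 mm of where it was; every bystander is within 30 mm of where it was (value of joint wide_lid above 1.8 rad and velocity of joint wide_lid below 0.1 rad/s and distance of each of wide_holder, narrow_holder, bung, dropper, weight, jar, case, dish from where it was at the start of the episode below 0.03 m and angle between wide_holder's own z axis and vertical below 0.05 rad and value of joint narrow_lid below 0.05 rad); the robot touches nothing.
It fails at once if the lid is pinched: the fingers press on its top and its underside at once (contact force between the fingers and wide_cover above 1.5 N and contact force between the fingers and wide_liner above 1.5 N).
It fails at once if the wide holder is lifted, tipped or shoved away by more than 30 mm (distance of wide_holder from where it was at the start of the episode above 0.03 m or angle between wide_holder's own z axis and vertical above 0.12 rad or height (world z) of wide_holder above 0.012 m).
It fails at once if the narrow holder is opened, lifted or shoved (value of joint narrow_lid above 0.1 rad or distance of narrow_holder from where it was at the start of the episode above 0.03 m).
It fails at once if a bystander is shifted, lifted or toppled (distance of any of bung, dropper, weight, jar, case, dish from where it was at the start of the episode above 0.03 m or angle between any of bung, dropper, weight, jar, case, dish's own z axis and vertical above 0.5 rad).
It also fails if it takes over 48 s, if anything falls off the work surface, if the arm or the gripper's body presses on something with over 40 N, if the wrist force passes 120 N, or if a joint passes its speed limit or range.

## Working session

There is one attempt and no reset: what is moved stays moved. The work goes in short steps, Python scripts to look and compute and a tool call to move; the robot and the scene stay as the last step left them, time stands still between calls to the robot, and variables do not carry over. Pictures are saved under pics/ and viewed, about 8 in all and at most 12, crops included, and the job is handed in when it is done.

Besides the shell and the picture viewer there is one more tool, called after ">>>" by a JSON object that holds its "name" and its "arguments", one argument or row to a line. arm_command: Moves the arm, as the interface text tells. Its arguments: {"type":"object","properties":{"steps":{"type":"array"},"newtons":{"type":"number"}},"required":["steps"]}

```bash
mkdir -p pics; cat > h.py <<'E'
from cell import r, vision
import numpy as np, cv2
def cast(c,u,v,z=None):
    K=np.array([[c['fx'],0,c['cx']],[0,c['fy'],c['cy']],[0,0,1]])
    p=cv2.undistortPoints(np.array([[[u,v]]],float),K,np.array([c['k1'],0,0,0.]))[0,0]
    M=np.linalg.inv(c['world_to_cam']); o=M[:3,3]; d=M[:3,:3]@np.array([p[0],p[1],1])
    if z is None: return o+d*c['depth'][int(v),int(u)]
    return o+d*(z-o[2])/d[2]
E
python3 - <<'E'
from h import *
for n in ("scene","top"):
    c=vision.camera(n); cv2.imwrite(f'pics/{n}1.png',c['color'])
    np.savez(f'{n}1.npz',**c)
    print(n,np.linalg.inv(c['world_to_cam'])[:3,3],(c['depth']>0).mean())
print(r.state())
E
```

```text
scene [-0.31820795 -0.39652129  0.93067971] 0.9959407552083334
top [ 0.39437994 -0.02791485  1.55693638] 0.9959440104166667
{'time': 0.1, 'q': array([ 7.19650275e+01,  1.83465608e+01,  8.96989896e+01,  1.78945425e-04,
        7.20462653e+01, -1.14463460e+00]), 'joint_vel': array([-0.05261071, -0.07561969, -0.08811669, -0.05278574, -0.0458956 ,
        0.06877042]), 'joint_torque': array([ 3.40864335e-04, -4.13332343e+01, -2.32509935e+01,  7.29813287e-02,
        4.21598239e-02, -7.33121919e-05]), 'ee_pos': array([0.16691286, 0.54978809, 0.23222145]), 'tool_rot': array([-1.79997996e+02,  9.17940373e-02,  7.31096084e+01]), 'contact_force': array([0.23415   , 0.63576431, 0.19773283]), 'ft_torque': array([ 0.00187244, -0.03068812,  0.04449403]), 'opening': 0.09144911732813664}
```

View pics/scene1.png

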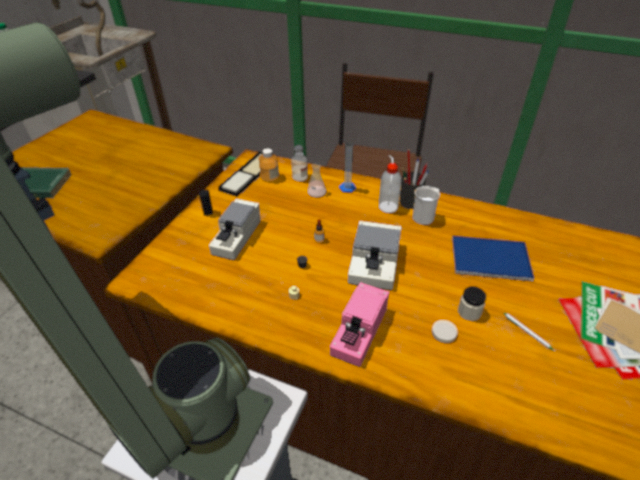

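View pics/top1.png

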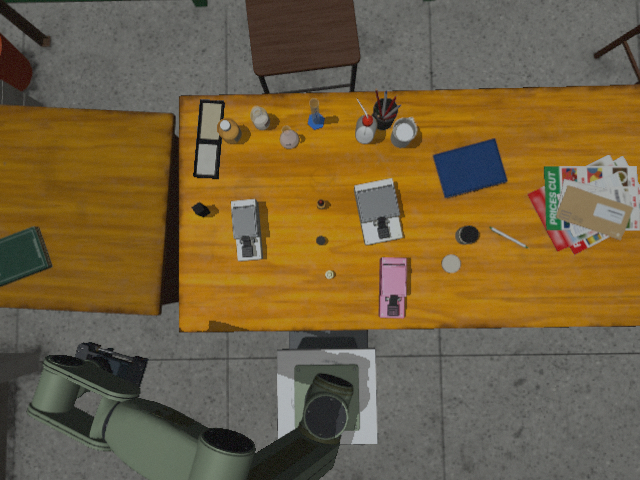

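The candidates in the top view are the wide white holder at (379,212), the narrow white holder at (246,230) and the pink look-alike at (393,287). In the scene view they are at (376,255), (235,228) and (360,322). By the description (white, the wider one) I choose (379,212), and I'll check it in a close crop.

```bash
python3 - <<'E'
from h import *
c=dict(np.load('top1.npz')); im=c['color']
cv2.imwrite('pics/crop1.png',cv2.resize(im[165:260,330:430],(800,760),interpolation=cv2.INTER_CUBIC)[:600])
# depth-based: points in ROI above 0.06
P=np.array([cast(c,u,v) for v in range(165,260) for u in range(335,425)])
uv=np.array([(u,v) for v in range(165,260) for u in range(335,425)])
for lo,hi in((.03,.12),(.055,.12),(.065,.12)):
    m=(P[:,2]>lo)&(P[:,2]<hi); 
    R=cv2.minAreaRect(P[m][:,:2].astype(np.float32)*1000); print(lo,m.sum(),R)
# black pixels of the tab
g=im[uv[:,1],uv[:,0]].max(1); m=(g<75)&(P[:,2]>.045)&(P[:,2]<.12)
print(m.sum(),P[m].mean(0), uv[m].min(0),uv[m].max(0))
E
```

```text
0.03 2455 ((551.8793334960938, -182.3720245361328), (262.5896911621094, 122.09477233886719), 10.269161224365234)
0.055 1778 ((551.9589233398438, -182.10719299316406), (262.5254821777344, 121.94788360595703), 10.098901748657227)
0.065 1615 ((551.6739501953125, -181.0205841064453), (261.1206970214844, 121.7822265625), 9.461872100830078)
188 [ 0.53223357 -0.18638559  0.06826189] [358 192] [389 237]
```

View pics/crop1.png

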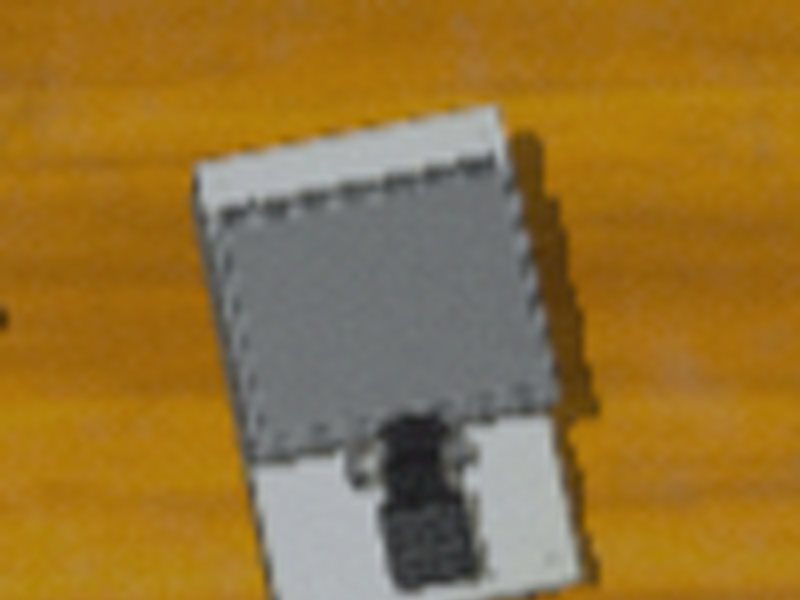

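The crop shows a white holder that is wide relative to its length, with a grey lid. The black pad is at about (384,233) in the top image, so this is the wide holder. Next I compute the pad, hinge and yaw.

```bash
python3 - <<'E'
from h import *
c=dict(np.load('top1.npz'))
px=lambda a,b:(330+a/8-.5+.06,165+b/8-.5+.06)
pad=cast(c,*px(432,542),.066); bl=cast(c,*px(195,165),.07); br=cast(c,*px(498,105),.07); fr=cast(c,*px(582,577),.04)
e=bl-br; yaw=np.degrees(np.arctan2(-e[0],e[1])); print(pad,bl,br,fr,yaw,np.linalg.norm(e))
s=dict(np.load('scene1.npz'))
for yw in (yaw,10):
    a=np.radians(yw); ux=np.array([np.cos(a),np.sin(a),0])
    bm=(bl+br)/2; print(yw,'pad from back',(bm-163*ux/1000), 'hinge from pad',pad+.138*ux, 'from back', bm-.025*ux)
E
```

```text
[ 0.51678423 -0.18989745  0.066     ] [ 0.66675839 -0.10018783  0.07      ] [ 0.68810095 -0.21952552  0.07      ] [ 0.50386057 -0.25185519  0.04      ] 10.139682730934572 0.12123113997208701
10.139682730934572 pad from back [ 0.51697549 -0.18855258  0.07      ] hinge from pad [ 0.65262888 -0.16560275  0.066     ] from back [ 0.65282013 -0.16425788  0.07      ]
10 pad from back [ 0.51690601 -0.18816132  0.07      ] hinge from pad [ 0.6526877 -0.165934   0.066    ] from back [ 0.65280948 -0.16419788  0.07      ]
```

>>> {"name": "arm_command", "arguments": {
  "steps": [30,-40,30,5,-1,70,-90,30,13,-1,120,-150,30,20,-1,160,-210,30,27,-1,200,-270,30,27,-1,220,-330,30,27,-1,240,-390,30,27,-1,250,-450,30,27,-1],
  "newtons": 20
}}

```text
time: 1.1
ee_pos: [0.4094, 0.132, 0.2627]
tool_rot: [180.0, 0.0, 100.1]
contact_force: [0.7, 1.3, 0.2]
opening: 0.0141
```

>>> {"name": "arm_command", "arguments": {
  "steps": [20,-60,0,0,-1,40,-120,0,0,-1,60,-180,0,0,-1,80,-240,-20,0,-1,97,-290,-50,0,-1,97,-290,-100,0,-1,97,-290,-100,0,-1,97,-290,-100,0,-1]
}}

```text
time: 2.1
ee_pos: [0.5066, -0.1558, 0.1644]
tool_rot: [179.9, 0.0, 100.1]
contact_force: [0.4, 0.4, 0.2]
opening: 0.0003
```

```bash
python3 - <<'E'
from h import *
s=r.state(); print(s['time'],s['ee_pos'],s['tool_rot'],s['contact_force'],s['opening'])
w=vision.camera('wrist'); t=vision.camera('scene')
cv2.imwrite('pics/w2.png',np.hstack([cv2.resize(w['color'],(400,300)),cv2.resize(t['color'][190:310,300:460],(400,300),interpolation=cv2.INTER_CUBIC)]))
E
```

```text
2.1 [ 0.5065948  -0.15584383  0.164369  ] [1.79909580e+02 3.59691195e-02 1.00144120e+02] [0.36881511 0.39979606 0.17171132] 0.0003356383560028994
```

View pics/w2.png

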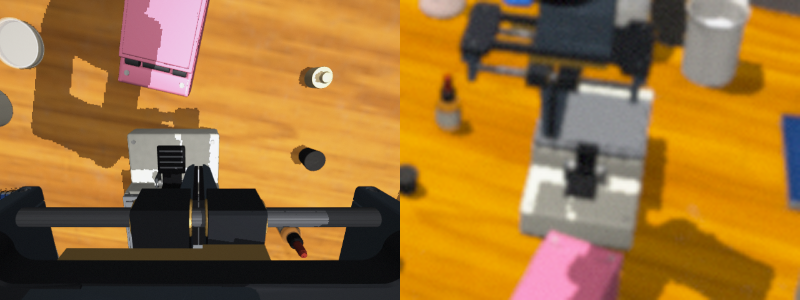

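The left half (wrist view) shows the pad at about (171,158), with the closed fingers still short of it sideways. The right half (scene view) shows the fingers hovering over the lid side. The arm was still lagging its command, so I let it settle.

>>> {"name": "arm_command", "arguments": {
  "steps": [0,0,0,0,-1,0,0,0,0,-1]
}}

```text
time: 2.45
ee_pos: [0.5063, -0.1558, 0.164]
tool_rot: [179.9, 0.0, 100.1]
contact_force: [-0.3, -0.1, -0.3]
opening: 0.0006
```

>>> {"name": "arm_command", "arguments": {
  "steps": [8,-34,0,0,-1,8,-34,0,0,-1,8,-34,-50,0,-1,8,-34,-50,0,-1,8,-34,-50,0,-1]
}}

```text
time: 3.08
ee_pos: [0.5145, -0.1899, 0.1141]
tool_rot: [179.9, 0.0, 100.1]
contact_force: [-0.0, -0.5, -0.5]
opening: 0.0004
```

```bash
python3 - <<'E'
from h import *
s=r.state(); print(s['time'],s['ee_pos'],s['tool_rot'],s['contact_force'],s['opening'])
w=vision.camera('wrist'); t=vision.camera('scene')
p=w['world_to_cam']@np.array([.517,-.1895,.066,1]); p=p[:3]/p[2]; print(p[0]*w['fx']+w['cx'],p[1]*w['fy']+w['cy'])
cv2.imwrite('pics/w3.png',np.hstack([cv2.resize(w['color'],(400,300)),cv2.resize(t['color'][190:310,300:460],(400,300),interpolation=cv2.INTER_CUBIC)]))
E
```

```text
3.075 [ 0.51451509 -0.1899072   0.11412188] [1.79933993e+02 2.82113213e-02 1.00130887e+02] [-0.03539851 -0.54507196 -0.45314091] 0.00036983248129956515
317.4859351265818 276.488801271145
```

View pics/w3.png

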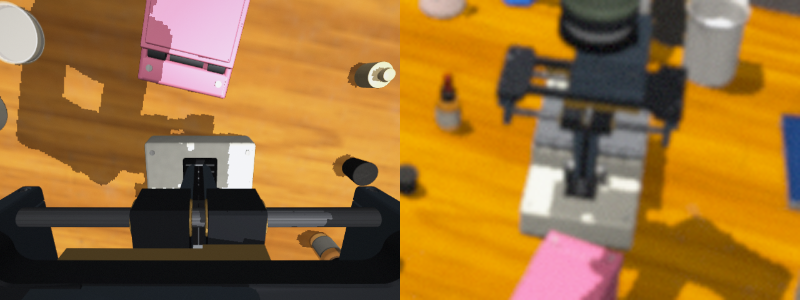

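The wrist view (left) shows the fingertips at about (198,168), centred on the pad, so I press now.

>>> {"name": "arm_command", "arguments": {
  "steps": [0,0,-24,0,-1,0,0,-29,0,-1,0,0,-33,0,-1,0,0,-36,0,-1,0,0,-39,0,-1,0,0,-39,0,-1]
}}

```text
time: 3.92
ee_pos: [0.5129, -0.1901, 0.0764]
tool_rot: [-179.9, -0.0, 100.1]
contact_force: [-7.4, 1.7, 13.0]
opening: 0.0003
```

```bash
python3 - <<'E'
from h import *
t=vision.camera('scene')
cv2.imwrite('pics/s4.png',cv2.resize(t['color'][190:310,300:460],(640,480),interpolation=cv2.INTER_CUBIC))
E
```

```text
(no output)
```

View pics/s4.png

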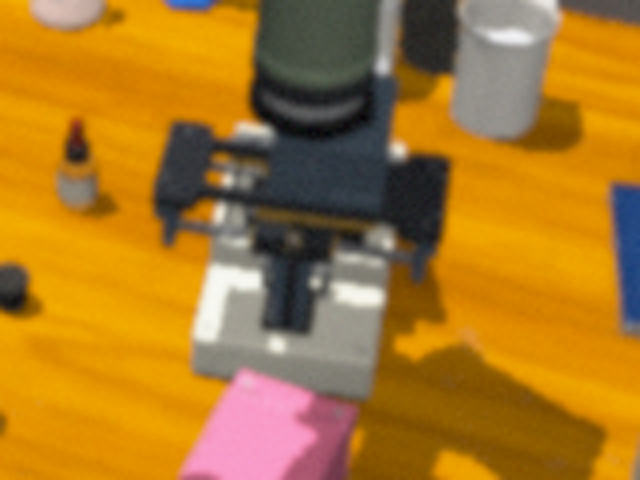

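>>> {"name": "arm_command", "arguments": {
  "steps": [0,0,8,0,-1,-5,-1,18,0,-1,-20,-4,30,0,-1,-35,-6,45,0,-1,-40,-7,50,0,-1,-40,-7,50,0,-1]
}}

```text
time: 4.72
ee_pos: [0.4737, -0.1973, 0.1246]
tool_rot: [179.9, 0.0, 100.1]
contact_force: [-0.2, 0.1, -0.4]
opening: 0.0003
```

```bash
python3 - <<'E'
from h import *
t=vision.camera('scene')
cv2.imwrite('pics/s5.png',cv2.resize(t['color'][190:310,300:460],(640,480),interpolation=cv2.INTER_CUBIC))
print(r.state()['contact_force'])
c=vision.camera('top'); a=np.radians(10.1); H=np.array([.6528,-.165])
for v in range(178,245):
  for u in (362,368,392):
    P=cast(c,u,v); 
    if u!=362 and P[2]>.085 and P[2]<.15 and v%3==0:
        d=P[:2]-H; x=d@[np.cos(a),np.sin(a)]; print(u,v,'x from hinge',round(x*1e3),'z',round(P[2]*1e3))
E
```

```text
[-0.44892122  0.59978573 -0.21565097]
392 186 x from hinge -4 z 90
392 189 x from hinge -15 z 101
368 192 x from hinge -8 z 93
392 192 x from hinge -24 z 101
368 195 x from hinge -18 z 98
392 195 x from hinge -35 z 117
368 198 x from hinge -29 z 111
392 198 x from hinge -45 z 122
368 201 x from hinge -38 z 113
392 201 x from hinge -54 z 129
368 204 x from hinge -49 z 126
392 204 x from hinge -64 z 130
368 207 x from hinge -58 z 131
392 207 x from hinge -72 z 124
368 210 x from hinge -68 z 136
```

View pics/s5.png

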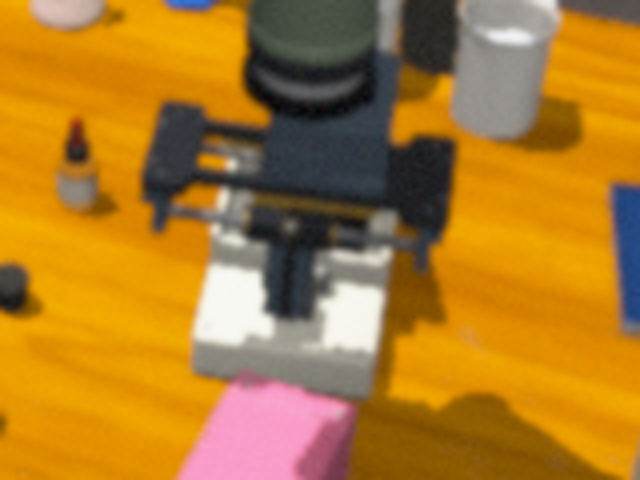

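The lid has sprung up: depth puts its front edge near x = -70 mm from the hinge at z = 136 mm, about 0.65 rad. The fingers are in front of it with tips at 106 mm, so I push along the holder's x (yaw 10°), rising gently.

>>> {"name": "arm_command", "arguments": {
  "steps": [30,5,0,0,-1,59,10,0,0,-1,79,14,0,0,-1,91,16,0,0,-1,102,18,0,0,-1,114,20,5,0,-1,126,22,10,0,-1,138,24,16,0,-1]
}}

```text
time: 5.82
ee_pos: [0.6122, -0.173, 0.14]
tool_rot: [-180.0, -0.0, 100.1]
contact_force: [-1.3, 0.8, 0.4]
opening: 0.0006
```

>>> {"name": "arm_command", "arguments": {
  "steps": [10,2,5,0,-1,20,4,9,0,-1,30,5,12,0,-1,38,7,15,0,-1,45,8,15,0,-1,47,8,15,0,-1,47,8,15,0,-1]
}}

```text
time: 6.7
ee_pos: [0.6588, -0.165, 0.1547]
tool_rot: [-180.0, -0.0, 100.1]
contact_force: [0.2, -0.1, -0.2]
opening: 0.0005
```

```bash
cat > look.py <<'E'
from h import *
import sys
t=vision.camera('scene')
cv2.imwrite(sys.argv[1],cv2.resize(t['color'][170:310,290:470],(640,498),interpolation=cv2.INTER_CUBIC))
s=r.state(); print(s['time'],s['ee_pos'],s['contact_force'])
E
python3 look.py pics/s6.png
```

```text
6.75 [ 0.65865148 -0.16510762  0.15483963] [-0.44428195 -0.51382802  0.32158538]
```

View pics/s6.png

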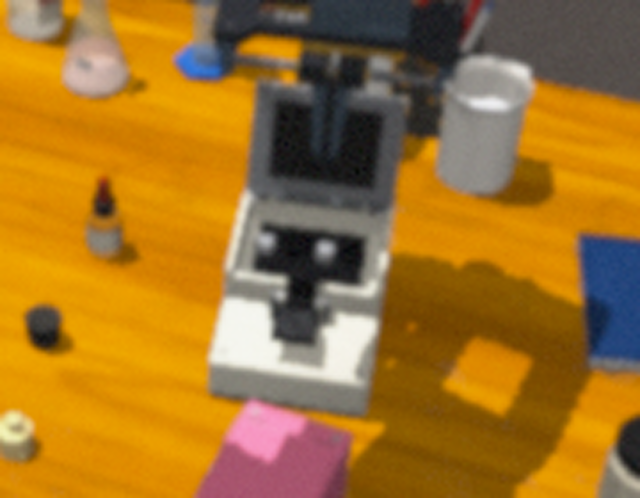

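The view shows the lid past upright, at (325,140), with the fingers no longer loaded (about 0 N). I withdraw back and up and let it settle.

>>> {"name": "arm_command", "arguments": {
  "steps": [-20,-4,0,0,-1,-45,-8,5,0,-1,-75,-13,25,0,-1,-110,-19,60,0,-1,-140,-5,90,0,-1,-150,40,120,0,-1,-160,90,130,0,-1,-170,140,130,0,-1]
}}

```text
time: 7.75
ee_pos: [0.4886, -0.024, 0.2864]
tool_rot: [179.8, 0.0, 100.0]
contact_force: [0.9, 0.4, -0.0]
opening: 0.0002
```

>>> {"name": "arm_command", "arguments": {
  "steps": [-20,60,0,0,-1,-40,120,0,0,-1,-40,120,0,0,-1,-40,120,0,0,-1,-40,120,0,0,-1,-40,120,0,0,-1,-40,120,0,0,-1,-40,120,0,0,-1]
}}

```text
time: 8.75
ee_pos: [0.449, 0.0945, 0.2849]
tool_rot: [-180.0, -0.0, 100.1]
contact_force: [-0.5, -0.8, -0.0]
opening: 0.0004
```

>>> {"name": "arm_command", "arguments": {
  "steps": [0,0,0,0,-1,0,0,0,0,-1,0,0,0,0,-1,0,0,0,0,-1,0,0,0,0,-1,0,0,0,0,-1,0,0,0,0,-1,0,0,0,0,-1]
}}

```text
time: 9.75
ee_pos: [0.4489, 0.0949, 0.285]
tool_rot: [180.0, -0.0, 100.1]
contact_force: [-0.5, 0.2, -0.3]
opening: 0.0005
```

```bash
python3 look.py pics/s7.png; python3 - <<'E'
from h import *
c=vision.camera('top'); o=dict(np.load('top1.npz')); a=np.radians(10.1); H=np.array([.6528,-.165])
for u in (355,362,368,374,380):
  b=max((cast(c,u,v) for v in range(165,200)),key=lambda P:P[2] if P[2]<.25 else 0)
  d=b[:2]-H; print(u,'top of lid: x from hinge',round(d@[np.cos(a),np.sin(a)]*1e3),'z',round(b[2]*1e3))
# change at the front half of the wide holder / bystanders, px
df=cv2.absdiff(c['color'],o['color']).max(2)
for n,(u0,u1,v0,v1) in dict(deck=(358,405,222,245),narrow=(228,266,196,264),bung=(312,328,232,248),dropper=(314,330,196,212),weight=(322,338,266,282),jar=(455,482,222,248),case=(190,212,200,220),dish=(440,462,254,274)).items(): print(n,(df[v0:v1,u0:u1]>50).mean().round(3))
E
```

```text
9.8 [0.44889745 0.09493033 0.28496262] [0.17419551 0.10035808 0.8322971 ]
355 top of lid: x from hinge 45 z 158
362 top of lid: x from hinge 48 z 166
368 top of lid: x from hinge 46 z 161
374 top of lid: x from hinge 45 z 161
380 top of lid: x from hinge 45 z 160
deck 0.29
narrow 0.188
bung 0.418
dropper 0.0
weight 0.004
jar 0.0
case 0.0
dish 0.0
```

View pics/s7.png

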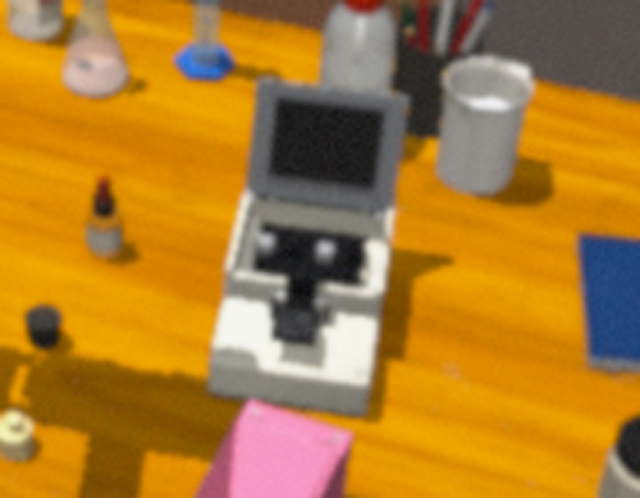

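The lid rests open: its top is at +45 mm and z = 160 mm, which matches the 1.92 stop. I make a quick numeric check of the wide holder's and narrow holder's positions before handing in.

```bash
python3 - <<'E'
from h import *
def m(c,u0,u1,v0,v1,lo,hi):
    P=np.array([cast(c,u,v) for v in range(v0,v1) for u in range(u0,u1)]); k=(P[:,2]>lo)&(P[:,2]<hi); return k.sum(),P[k].mean(0).round(4),P[k].min(0).round(3)
n=vision.camera('top'); o=dict(np.load('top1.npz'))
for b,a in (('deck',(355,410,215,250,.028,.052)),('narrow',(225,268,196,266,.03,.12)),('bung',(312,328,232,248,.015,.05))): print(b,m(o,*a),m(n,*a))
cv2.imwrite('pics/t8.png',cv2.resize(n['color'][180:290,180:420],(800,366),interpolation=cv2.INTER_CUBIC))
E
```

```text
deck (np.int64(656), array([ 0.526 , -0.1846,  0.0394]), array([ 0.483, -0.252,  0.028])) (np.int64(639), array([ 0.5354, -0.1808,  0.0395]), array([ 0.495, -0.249,  0.029]))
narrow (np.int64(1564), array([0.5364, 0.2414, 0.0663]), array([0.439, 0.199, 0.03 ])) (np.int64(956), array([0.5678, 0.2476, 0.0727]), array([0.439, 0.205, 0.03 ]))
bung (np.int64(69), array([0.5001, 0.0099, 0.0257]), array([ 0.486, -0.003,  0.02 ])) (np.int64(61), array([0.5006, 0.0082, 0.0254]), array([ 0.486, -0.003,  0.018]))
```

View pics/t8.png

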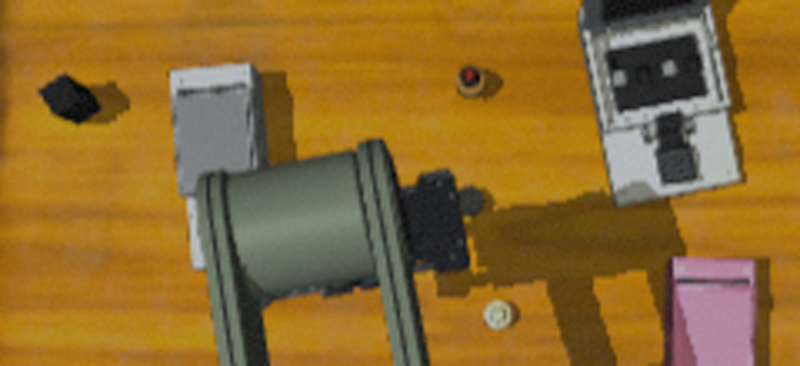

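The arm only hides part of the narrow holder, which is shut. The wide holder crept about 10–12 mm along +x, which is within the limit. I hand in.

```bash
python3 -c "
from h import *
print(r.finish_job())"
```

```text
the job is handed in; nothing more can be done
None
```

I pressed the wide holder's release tab with the closed fingers, and its lid sprang up to about 0.65 rad. I then pushed the lid's front edge over, and it now rests fully open by itself. I backed the arm clear and handed the job in at about 10 s; no verdict was reported.

- **Lid:** its top is about 45 mm behind the hinge at z of about 160 mm, which fits the 1.92 rad stop. The last two scene views, 3 s apart, show it in the same place.
- **Wide holder:** it stands flat, but its deck shifted about 10–12 mm backwards (+x), within the 30 mm limit. I did not find out which push did it. The tab press reached 13 N, more than the 4.5 N needed, probably because the tab was at its stop.
- **Narrow holder:** it is shut and in place as far as I could see, with the arm hiding its front part in the last top view. The position comparison for it disagreed for that reason.
- **Bystanders:** the dropper, jar, case and dish showed no change, and the weight almost none. The bung's pixels changed, but by depth it is within 2 mm of its start, so I put that down to the arm's shadow.
- **Robot:** it was clear of everything, with wrist force under 1 N.

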